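# Close and latch the drill case

### The job

The blue drill case standing in its plywood cradle is ajar: push its lid to against the rubber seal, flip the steel wire loop on top over so that it drops behind the lid's steel keeper, then press the orange lever right down flat so that the latch draws the lid tight. Do it gently, feeling for contact (the latch and case crack if pushed hard), leave the other things on the bench where they are, and let go at the end.

Things in the scene. Friction and masses are not known exactly. Their poses are not given: they have to be found in the camera images.
- cradle: Fixed plywood board with cleats holding a blue drill case upright. Origin: bench level, under the middle of the case's seam; +x from lid to back of the case, y along the seam, z up; mm below are in this frame. The case stands on unmeasured packing boards: all z given here may truly be 0 to 30 mm higher, the same for every part: feel for it. Case, latch crack above 30 N: touch at under 10 mm/s.
- case_top (a point): Middle of the seam at the top of the case, with the thinnest packing (z 165; true one 0 to 30 mm higher). Axes as the cradle's. Base half behind it, fixed: x 0 to 100, y -145 to 145, z 15 to 165, flat top. Lid half before it. A sprung rubber seal meets the lid at joint 0.05 (7 mm gap at the top), pushes back some 12 N per mm beyond that and reopens it to 0.05: only the latch holds it tight.
- case_lid (a joint): Blue lid half, 50 mm thick (x -50 to 0 shut), 290 wide, z 35 to 165, hinged at the bottom of the seam (x 0, z 35, axis along y). Rad: 0 = tight, grows as the top leans out to -x; starts at 0.16 to 0.30. A finger pushing near the top should rise with its edge (arc) or friction jams it. Stiff hinge: stays where left, takes 2 to 4 N near the top to move.
- keeper_foot (a point): Foot of the steel keeper in the middle of the lid's top, with the lid shut and the thinnest packing (x -17, z 165); axes as the cradle's; it does not follow the lid. The keeper is a lip 34 mm wide, 4 thick, rising 11 mm and leaning to -x. The loop's bar must drop on the lid's top on its -x side; the lever then slides it in under the lip.
- latch_lever (a joint): Orange lever on top of the base half, 62 mm long, 22 to 28 wide, 6 thick. Rad: 0 = flat, pointing to +x, on a hard stop; pi/2 = upright; starts at 1.75 to 2.0, stays where left; limit 2.3. Pressing it over and down draws the hooked loop to +x: up to some 10 N at 50 mm from its axis, easing near 0.1, where it goes over centre; must be pressed right to the stop.
- lever_axis (a point): Middle of the lever's axis (along y), with the thinnest packing: x 26, y 0, z 172.5; true one 0 to 30 mm higher. Axes as the cradle's. With the lever at 0 its upper face is 3 mm above this.
- latch_loop (a joint): Steel U of 6 mm wire swinging freely on a pin of the lever, 16 mm from the lever's axis; 66 mm to the middle of its cross bar (along y), 43 between legs; the lever passes through it. Rad: its direction in the x-z plane, from +x upwards, = 3.21 + lever - loop. Starts near 3.8 against a stop, just +x of upright; nudged over to -x it drops on the lid; past the keeper if lid < 0.085, lever > 1.75.
- screwdriver: Screwdriver lying on the bench beside the case (+y side); a bystander.
- offcut: Wood block 110 x 50 x 35 mm beside the case (-y side); origin under its centre; a bystander.
- glue_bottle: White bottle, 56 mm across, 160 tall, upright on the near part of the bench, to one side; origin under its centre; a bystander.
- screw_jar: Glass jar, 66 mm across, 80 tall, upright on the near part of the bench, to one side; origin under its centre; a bystander.
- mallet: Hammer lying on the robot's left; a bystander.
- try_square: Try square, wooden stock and 150 mm steel blade, lying on the robot's right; a bystander.
- bit_tin: Red tin 120 x 70 x 30 mm on the far part of the bench; origin under its centre; a bystander.

How it is judged (in metres and radians):
On the way, in this order (a step that is already met when the one before it is completed fails the run):
1. the lid is pushed to, against the seal (joint case_lid below 0.065), with the lever still up (value of joint case_lid below 0.065 rad and value of joint latch_lever above 1.4 rad), for 0.2 s.
2. the lever is pressed down with the lid drawn tight by the latch (lever below 0.06, lid below 0.02) (value of joint case_lid below 0.02 rad and value of joint latch_lever below 0.06 rad), for 0.2 s.
At the end, for the whole second after the job is handed in: the lid is held tight by the latch (joint case_lid below 0.02 rad, that is under 3 mm of gap at its top), the lever lies flat (joint latch_lever below 0.06 rad), both at rest, with the robot clear (all of step 2 and velocity of joint case_lid between -0.05 and 0.05 rad/s and velocity of joint latch_lever between -0.1 and 0.1 rad/s); the robot touches nothing.
It fails at once if the robot presses on the case, latch or cradle with more than 30 N (contact force between any of the arm, the fingers and cradle above 30 N).
It fails at once if a bystander is moved by more than 30 mm (distance of any of screwdriver, offcut, glue_bottle, screw_jar, mallet, try_square, bit_tin from where it was at the start of the episode above 0.03 m).
It also fails if it takes over 64 s, if anything falls off the work surface, if the arm or the gripper's body presses on something with over 40 N, if the wrist force passes 120 N, or if a joint passes its speed limit or range.

### The arm

A 6-joint arm with a two-finger parallel gripper is mounted at the origin on the work surface. World frame = base frame: x ahead of the robot, y to its left, z up, the work surface at z = 0. Lengths are in mm, angles in rad, forces in N, time in s.
With the tool pointing down it reaches from about 275 to 750 mm from the base axis. Payload 10.2 kg.
Tool frame: the origin (TCP) lies between the finger pads; the fingertips stand 11 mm ahead of it and the grasp point (between the pads) lies 8 mm behind it; z points along the fingers, y is the line along which they close (so a half turn about z gives the same grasp; the last joint's range is limited). The gripper opens to 85 mm and grips with 20 to 120 N. Pads are 22 mm wide; open, the fingers measure 114 mm over their backs; the gripper's body (76 mm by 85 mm) begins 54 mm behind the grasp point. The pads swing forward as they close: fully open they stand 13 mm farther back than shut.
Start: joints at [1.048, 0.313, 1.498, -0, 1.331, -0.223], TCP at [155.061, 501.585, 242.294] pointing down, gripper open.
Joint ranges: [-2.94, 2.94], [-0.97, 2.17], [0.19, 2.56], [-1.23, 4.37], [0.02, 3.11], [-2.88, 2.88]. Speed limits (rad/s): [2.39, 2.39, 3.01, 3.14, 3.14, 3.14].

### API

Orientations are given as a unit quaternion [w, x, y, z].
In Python, from rig import sense, eyes, finish_job gives the robot as it stands.
- The arm moves only by the shell command python3 -m jog 'ROWS' [FORCE]. ROWS is JSON, a list of rows, each a list of 7 numbers: the shift along the tool's x, y, z in m, then the turn, a rotation vector about the tool's x, y, z in rad, then the finger opening in m, from 0 to 0.0854. In form: [[dx, dy, dz, rx, ry, rz, gripper], ...]. A call has 1 to 5 rows; each row shifts and turns the commanded pose from where the row before left it, along the tool's axes as they then stand; what a row does not reach is not made up. A row lasts 1/10 s, in which the tool goes at most 50 mm and 8.59 degrees, less where a joint would pass 70% of its speed; a pose out of reach is approached as far as the arm can. A call is refused whole if a number of a shift passes 0.05 or a number of a turn 0.15, either way. A call with a gripper value outside its range is refused whole. The fingers move at their own pace and stop on an object; FORCE is the grip in N (left out, the last holds). Time passes only in rows, so rows that do not move let the fingers close. It gives the time, the measured TCP pose, the force, the opening and the grip force at its end, in the units of the state.
- sense(): the state, without advancing time (a new reading comes with each control period).
- eyes.capture(name): name is "scene" or "top" or "wrist"; returns the picture (400x640x3 uint8, red, green, blue); there is no depth.
- eyes.calibration(name): a dict with "fx", "fy", "cx", "cy" (pixels), "cam_to_world" (4x4, takes a point from camera to world coordinates); the wrist camera has in their place "mount" (4x4, takes a point from camera to tool coordinates, whose origin is the TCP and whose axes are the flange's). Camera axes: x right, y down, z forward; pixel columns grow to the right and rows downward; lengths in mm; the calibration is good to about 2 mm. A picture is of the moment at which its call begins: read the wrist's pose just before it. calibration takes no time and is no camera call.
- finish_job(): hands the job in; it is judged then, once.
The state is a dict: "time_s": time; "joints": joint angles; "dq": joint speeds; "tau": joint torques, N m; "eef_pos": TCP position; "ee_rot": TCP orientation; "force": force on the tool from outside, world axes, zero at the start; "wrist_torque": the same for the moment, N m; "grip_width": opening from 0.0 (shut) to 1.0 (fully open); "grip_force": force on a finger pad.
Only numpy, scipy, OpenCV 4.12 (cv2) and the standard library are available. Lean on these libraries where they do the work, as an engineer would, in place of code of your own. Each camera call takes 0.05 s, during which the arm holds its last target. There are 200 camera calls.

## Working session

There is one attempt and no reset: what is moved stays moved. The work goes in short steps, Python scripts to look and compute and a shell command to move; the robot and the scene stay as the last step left them, time stands still between calls to the robot, and variables do not carry over. Pictures are saved under pics/ and viewed, at most 10 in all, crops included, and the job is handed in when it is done.

```bash
mkdir -p pics
python3 - <<'E'
from rig import sense, eyes
import cv2, numpy as np
s=sense();print({k:np.round(v,3) for k,v in s.items()})
ims=[]
for n in ("scene","top"):
    im=eyes.capture(n);cv2.imwrite(f"pics/{n}0.png",im[:,:,::-1]);c=eyes.calibration(n);print(n,c['fx'],c['cx'],c['cy'],np.round(c['cam_to_world'],3).tolist())
print(eyes.calibration("wrist"))
E
```

```text
{'time_s': np.float64(0.0), 'joints': array([ 1.048,  0.313,  1.498, -0.   ,  1.331, -0.223]), 'dq': array([ 0.001, -0.002,  0.002, -0.002,  0.   , -0.   ]), 'tau': array([-1.0000e-03, -4.1227e+01, -2.5973e+01, -0.0000e+00,  4.0000e-03,
       -0.0000e+00]), 'eef_pos': array([154.938, 501.369, 241.717]), 'ee_rot': array([-0.   ,  0.149,  0.989, -0.001]), 'force': array([-0.386,  0.425, -0.14 ]), 'wrist_torque': array([-0.018, -0.037, -0.032]), 'grip_force': np.float64(0.0), 'grip_width': np.float64(1.001)}
scene 461.65409473647486 324.5978390407393 201.81518884741868 [[-0.655, 0.55, -0.518, 1514.313], [0.755, 0.487, -0.439, 783.0], [0.011, -0.679, -0.734, 1479.993], [0.0, 0.0, 0.0, 1.0]]
top 463.26657174407563 322.32378843056216 201.9428558175322 [[0.017, -0.999, 0.05, 462.188], [-1.0, -0.017, -0.001, -18.032], [0.002, -0.05, -0.999, 1765.552], [0.0, 0.0, 0.0, 1.0]]
{'fx': 303.3189728802365, 'fy': 303.3189728802365, 'cx': 318.8894762552602, 'cy': 196.28920542274858, 'mount': array([[-1.06524005e-03, -9.58987247e-01, -2.83447218e-01,
         7.13707578e+01],
       [ 9.99999417e-01, -1.07134515e-03, -1.33474915e-04,
         1.50717239e-01],
       [-1.75669061e-04, -2.83447195e-01,  9.58987829e-01,
        -1.32263559e+02],
       [ 0.00000000e+00,  0.00000000e+00,  0.00000000e+00,
         1.00000000e+00]])}
```

View pics/scene0.png

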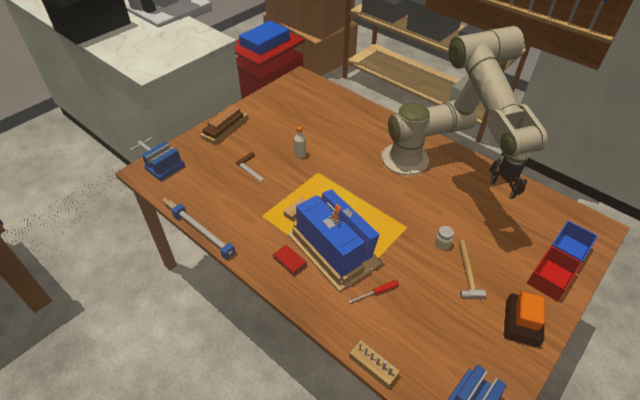

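View pics/top0.png

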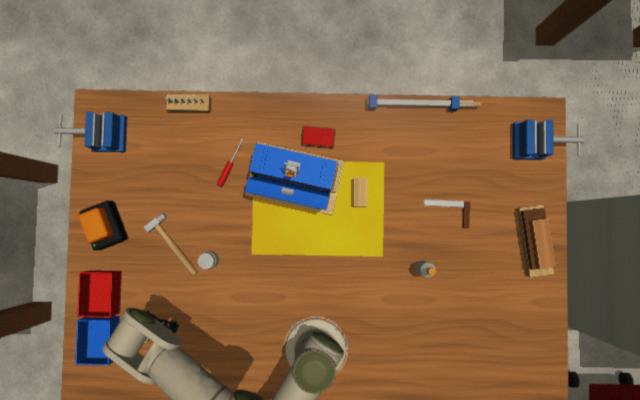

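The scene view shows the blue case in the middle of the bench, around (335,230), with its lid side toward the robot. In the top view it is at about (293,175), with the base half behind, the orange lever near (290,172) and the keeper near (288,190). I'll estimate its pose now and then look closer with the wrist camera.

```bash
cat > h.py <<'E'
import numpy as np, cv2
from rig import sense, eyes
from scipy.spatial.transform import Rotation as R
def ray(n,uv,s=None):
    c=eyes.calibration(n)
    if n=="wrist":
        T=np.eye(4);q=s['ee_rot'];T[:3,:3]=R.from_quat([q[1],q[2],q[3],q[0]]).as_matrix();T[:3,3]=s['eef_pos'];M=T@c['mount']
    else: M=c['cam_to_world']
    d=M[:3,:3]@np.array([(uv[0]-c['cx'])/c['fx'],(uv[1]-c['cy'])/c['fy'],1.]);return M[:3,3],d
def onz(n,uv,z,s=None):
    o,d=ray(n,uv,s);return o+d*(z-o[2])/d[2]
E
python3 - <<'E'
from h import *
im=cv2.imread("pics/top0.png")
hsv=cv2.cvtColor(im,cv2.COLOR_BGR2HSV)
m=cv2.inRange(hsv,(105,120,60),(130,255,255));m[:, :230]=0;m[:,350:]=0;m[:130]=0;m[220:]=0
o=cv2.inRange(hsv,(5,130,120),(18,255,255))[150:200,270:310]
print("orange",[(a.mean()+b) for a,b in zip(np.nonzero(o)[::-1],(270,150))])
cv2.imwrite("pics/crop1.png",cv2.resize(im[125:225,230:350],None,fx=6,fy=6,interpolation=cv2.INTER_CUBIC))
for p in [(255,143),(340,160)]: print(onz("top",p,180))
for p in [(207,261),(318,137),(360,192)]:print(onz("top",p,40))
E
```

```text
orange [np.float64(296.78846153846155), np.float64(162.59615384615384)]
[741.58520923 216.34127621 180.        ]
[687.79977214 -77.64040489 180.        ]
[322.76466665 403.87550407  40.        ]
[793.14675221   1.065507    40.        ]
[ 588.86240784 -159.43831333   40.        ]
```

View pics/crop1.png

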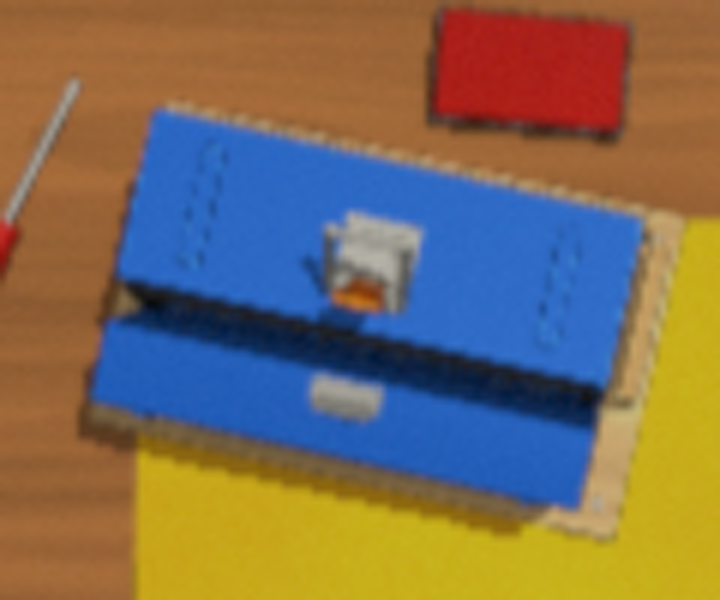

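Run:
```python
from h import *
z=180
c={k:onz("top",(u/6+230-.4,v/6+125-.4),z) for k,u,v in[("bl",160,110),("br",645,217),("fr",605,390),("fl",122,280),("kp",347,398),("lev",358,297)]}
for k in c:print(k,c[k][:2].round(1))
y=(c['bl']+c['fl']-c['br']-c['fr'])[:2];yaw=np.arctan2(-y[0],y[1]);print("yaw",yaw,"len",np.linalg.norm(y)/2,np.linalg.norm((c['bl']-c['fl'])))
ct=(c['bl']+c['br']+c['fl']+c['fr'])[:2]/4;X=np.array([np.cos(yaw),np.sin(yaw)]);o=ct-50*X;print("case_top",o)
tgt=o-40*X
s=sense();q=s['ee_rot'];M=R.from_quat([q[1],q[2],q[3],q[0]]).as_matrix()
print("shift tool", M.T@(np.r_[tgt,380]-s['eef_pos']), "rz",-(np.pi+yaw-np.arctan2(M[1,0],M[0,0])))
```

```text
bl [741.9 212. ]
br [685.  -67.7]
fr [585.1 -46.4]
fl [643.4 231.3]
kp [577.9 101. ]
lev [636.  96.]
yaw -0.20388870447121832 len 284.5982806784527 100.38959872091006
case_top [614.86359612  92.42813501]
shift tool [-520.32763824 -258.90491028 -138.04312986] rz -0.09587478666379079
```

```bash
python3 -m jog '[[0,0,-0.03,0,0,-0.03,0],[0,0,-0.03,0,0,-0.03,0],[-0.02,0,-0.03,0,0,-0.036,0],[-0.03,-0.015,-0.02,0,0,0,0],[-0.03,-0.015,-0.02,0,0,0,0]]'
python3 -m jog '[[-0.03,-0.015,0,0,0,0,0],[-0.03,-0.015,0,0,0,0,0],[-0.03,-0.015,0,0,0,0,0],[-0.03,-0.015,0,0,0,0,0],[-0.03,-0.015,0,0,0,0,0]]'
python3 -m jog '[[-0.03,-0.015,0,0,0,0,0],[-0.03,-0.015,0,0,0,0,0],[-0.03,-0.015,0,0,0,0,0],[-0.03,-0.015,0,0,0,0,0],[-0.03,-0.015,0,0,0,0,0]]'
python3 - <<'E'
from h import *
yaw=-.2039;X=np.array([np.cos(yaw),np.sin(yaw)]);o=np.array([614.9,92.4])
s=sense();q=s['ee_rot'];M=R.from_quat([q[1],q[2],q[3],q[0]]).as_matrix();print(s['eef_pos'],M.round(3),s['time_s'],s['grip_width'])
print(M.T@(np.r_[o-40*X,380]-s['eef_pos']), "rz",-(np.pi+yaw-np.arctan2(M[1,0],M[0,0])))
E
```

```text
time_s: 0.6
eef_pos: [227.7, 454.7, 372.9]
ee_rot: [-0.0, 0.101, 0.995, -0.0]
force: [0.1, 0.2, 0.0]
grip_width: 0.144
grip_force: 0.0
time_s: 1.1
eef_pos: [359.8, 350.5, 372.0]
ee_rot: [-0.0, 0.102, 0.995, -0.0]
force: [-0.4, 1.0, -0.7]
grip_width: -0.001
grip_force: 0.0
time_s: 1.6
eef_pos: [491.5, 246.7, 371.9]
ee_rot: [-0.0, 0.102, 0.995, -0.0]
force: [0.6, -0.3, -0.7]
grip_width: -0.001
grip_force: 0.0
[491.51175649 246.69523684 371.94319497] [[-0.979  0.202 -0.001]
 [ 0.202  0.979 -0.   ]
 [ 0.001 -0.    -1.   ]] 1.6 -0.0005718245820982033
[-112.06342849 -126.1214711    -8.10674911] rz 4.823532974196354e-05
```

```bash
python3 -m jog '[[-0.022,-0.025,0,0,0,0,0],[-0.022,-0.025,0,0,0,0,0],[-0.022,-0.025,0,0,0,0,0],[-0.022,-0.025,0,0,0,0,0],[-0.022,-0.026,-0.008,0,0,0,0]]'
python3 -m jog '[[0,0,0,0,0,0,0],[0,0,0,0,0,0,0]]'
python3 - <<'E'
from h import *
import pickle
s=sense();im=eyes.capture("wrist");pickle.dump(s,open("w1.pkl","wb"));cv2.imwrite("pics/w1.png",im[:,:,::-1]);print(s['eef_pos'],s['force'])
E
```

```text
time_s: 2.1
eef_pos: [573.1, 100.8, 379.1]
ee_rot: [-0.001, 0.102, 0.995, -0.0]
force: [0.2, 1.2, -0.4]
grip_width: 0.0
grip_force: 0.0
time_s: 2.3
eef_pos: [572.9, 101.8, 379.8]
ee_rot: [-0.0, 0.102, 0.995, 0.0]
force: [0.3, -0.1, 0.3]
grip_width: -0.005
grip_force: 0.0
[572.87396696 101.81312061 379.79337887] [ 0.27977607 -0.11207607  0.33050893]
```

View pics/w1.png

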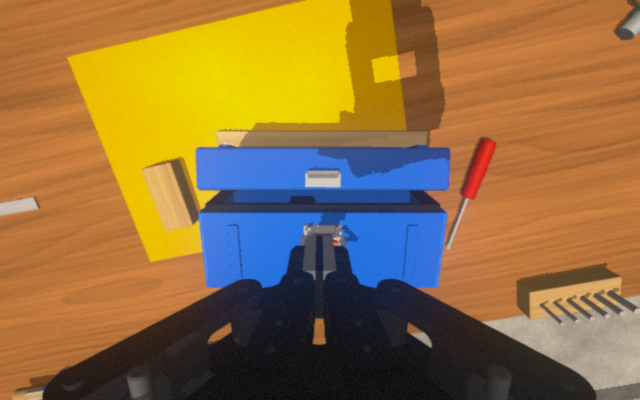

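The wrist view shows the base half's front seam edge at row ~211 (columns 201–445). The lid top is at rows 148–190, with the keeper at (323,178). The loop and lever are hidden behind the fingertips at about (323,235). I'll measure the edges and the resulting height.

Run:
```python
from h import *
import pickle
s=pickle.load(open("w1.pkl","rb"));im=cv2.imread("pics/w1.png")
hsv=cv2.cvtColor(im,cv2.COLOR_BGR2HSV)
m=cv2.inRange(hsv,(105,120,20),(130,255,255))
v=hsv[:,:,2].astype(float)
for r in (150,155,165,185,215,225,240,260,280):
    xs=np.nonzero(m[r,190:460])[0]+190;print(r,xs.min(),xs.max())
for c in (215,240,270,380,400,430):
    g=np.diff(v[140:300,c]);print(c,[(i+140,int(g[i])) for i in np.nonzero(abs(g)>18)[0]])
k=cv2.inRange(hsv[165:195,290:350],(0,0,90),(180,90,255));a=np.nonzero(k);print("keeper cols",a[1].min()+290,a[1].max()+290,"rows",a[0].min()+165,a[0].max()+165)
yaw=-.2039;Rz=np.array([[np.cos(yaw),np.sin(yaw)],[-np.sin(yaw),np.cos(yaw)]])
for z in (165,175,185,195):
    L,Rr=[onz("wrist",(u,211),z,s)[:2] for u in (200.5,445.5)]
    b=onz("wrist",(323,287),z,s)[:2];f=(L+Rr)/2
    print(z,"width",np.linalg.norm(L-Rr),"seam mid",f,"depth",np.linalg.norm(b-f))
```

```text
150 197 448
155 197 448
165 197 448
185 198 448
215 198 446
225 200 445
240 202 443
260 204 440
280 206 438
215 [(np.int64(146), -77), (np.int64(147), 23), (np.int64(148), 30), (np.int64(149), 21), (np.int64(188), -30), (np.int64(189), -26), (np.int64(190), 63), (np.int64(194), -77), (np.int64(195), -68), (np.int64(210), 29), (np.int64(211), 53), (np.int64(212), 53), (np.int64(213), 20), (np.int64(286), -51), (np.int64(287), 43), (np.int64(290), -49), (np.int64(291), -55), (np.int64(292), -34)]
240 [(np.int64(141), -30), (np.int64(142), -19), (np.int64(144), -21), (np.int64(146), -23), (np.int64(147), 49), (np.int64(148), 27), (np.int64(149), 21), (np.int64(188), -24), (np.int64(189), -45), (np.int64(201), -25), (np.int64(202), -37), (np.int64(210), 21), (np.int64(211), 49), (np.int64(212), 53), (np.int64(213), 24), (np.int64(249), -36), (np.int64(251), 33), (np.int64(254), -20), (np.int64(278), -36), (np.int64(279), -91), (np.int64(280), -27)]
270 [(np.int64(145), -27), (np.int64(147), 54), (np.int64(148), 27), (np.int64(149), 21), (np.int64(188), -25), (np.int64(189), -47), (np.int
[... 690 characters left out ...]

430 [(np.int64(146), -40), (np.int64(157), 22), (np.int64(158), 47), (np.int64(188), -22), (np.int64(189), -70), (np.int64(190), 60), (np.int64(195), -52), (np.int64(196), -51), (np.int64(211), 56), (np.int64(212), 54), (np.int64(213), 28), (np.int64(286), -31), (np.int64(294), -50), (np.int64(295), -58)]
keeper cols 305 340 rows 170 186
165 width 296.53225340476683 seam mid [622.43646623  96.64760405] depth 105.15562807094092
175 width 287.98976212770265 seam mid [618.99983394  97.21542988] depth 102.12630824075019
185 width 279.4472708506384 seam mid [615.56320165  97.78325572] depth 99.09698841055935
195 width 270.9047795735743 seam mid [612.12656936  98.35108155] depth 96.06766858036862
```

```bash
python3 -m jog '[[-0.021,0.021,0,0,0,0,0],[-0.021,0.021,0,0,0,0,0],[-0.021,0.021,0,0,0,0,0],[-0.021,0.021,0,0,0,0,0],[-0.021,0.021,0,0,0,0,0]]'
python3 -m jog '[[0,0,0.035,0,0,0,0],[0,0,0.035,0,0,0,0],[0,0,0.035,0,0,0,0],[0,0,0.035,0,0,0,0],[0,0,0.024,0,0,0,0]]'
python3 -m jog '[[0,0,0.004,0,0,0,0],[0,0,0.002,0,0,0,0],[0,0,0.001,0,0,0,0],[0,0,0.001,0,0,0,0],[0,0,0.001,0,0,0,0]]'
```

```text
time_s: 2.85
eef_pos: [692.9, 182.9, 380.8]
ee_rot: [-0.0, 0.101, 0.995, 0.0]
force: [1.0, 0.1, 0.6]
grip_width: -0.006
grip_force: 0.0
time_s: 3.35
eef_pos: [691.6, 182.0, 214.1]
ee_rot: [-0.002, 0.101, 0.995, -0.0]
force: [-0.2, -0.0, -0.2]
grip_width: 0.0
grip_force: 0.0
time_s: 3.85
eef_pos: [693.3, 180.6, 208.9]
ee_rot: [0.001, 0.102, 0.995, 0.0]
force: [-0.0, -0.7, -0.2]
grip_width: 0.0
grip_force: 0.0
```

```bash
for i in 1; do python3 -m jog '[[0,0,0.001,0,0,0,0],[0,0,0.001,0,0,0,0],[0,0,0.001,0,0,0,0],[0,0,0.001,0,0,0,0],[0,0,0.001,0,0,0,0]]'; python3 -m jog '[[0,0,0.001,0,0,0,0],[0,0,0.001,0,0,0,0],[0,0,0.001,0,0,0,0]]';  python3 -m jog '[[0,0,0.001,0,0,0,0],[0,0,0.001,0,0,0,0],[0,0,0.001,0,0,0,0]]'; done | grep -E "pos|force: \["
```

```text
eef_pos: [693.1, 180.5, 202.8]
force: [0.4, 0.4, -1.2]
eef_pos: [693.1, 180.5, 199.8]
force: [-0.2, -0.0, 1.1]
eef_pos: [693.1, 180.5, 196.8]
force: [-0.2, -0.3, 0.3]
```

Now fingertip at ~186; go in smaller batches.

```bash
python3 -m jog '[[0,0,0.001,0,0,0,0],[0,0,0.001,0,0,0,0],[0,0,0.001,0,0,0,0]]' | grep -E "pos|force: \["; python3 -m jog '[[0,0,0.001,0,0,0,0],[0,0,0.001,0,0,0,0]]' | grep -E "pos|force: \["
```

```text
eef_pos: [693.0, 180.5, 193.8]
force: [0.0, 1.0, -0.0]
eef_pos: [693.1, 180.5, 191.9]
force: [-2.3, -0.4, 9.2]
```

```bash
python3 -m jog '[[0,0,0.001,0,0,0,0],[0,0,0.001,0,0,0,0]]' | grep -E "pos|force: \["
```

```text
eef_pos: [693.1, 180.5, 191.9]
force: [-5.3, -0.7, 13.9]
```

```bash
python3 -m jog '[[0,0,0.001,0,0,0,0]]' | grep -E "pos|force: \["
```

```text
eef_pos: [693.1, 180.5, 191.8]
force: [-8.4, -0.9, 17.6]
```

```bash
python3 -m jog '[[0,0,-0.005,0,0,0,0],[0,0,-0.025,0,0,0,0],[0,0,-0.02,0,0,0,0],[0.03,0,0,0,0,0,0],[0.035,0,0,0,0,0,0]]' | grep -E "pos|force: \["
python3 - <<'E'
from h import *
import pickle
s=pickle.load(open("w1.pkl","rb"))
X=np.array([np.cos(-.2039),np.sin(-.2039)]);Y=np.array([-X[1],X[0]])
o=onz("wrist",(322,211.5),181,s)[:2];print("seam",o)
for th in (.16,.18,.2,.22,.24,.26,.28,.3):
    c,sn=np.cos(th),np.sin(th)
    b=(onz("wrist",(322,189.5),51+130*c,s)[:2]-o)@X;f=(onz("wrist",(322,147.5),51+130*c-50*sn,s)[:2]-o)@X
    print(th,"back meas",b.round(1),"model",(-130*sn).round(1),"front",f.round(1),(-130*sn-50*c).round(1))
s=sense();d=s['eef_pos'][:2]-o;print("tool in cradle",d@X,d@Y,s['eef_pos'][2])
E
```

```text
eef_pos: [629.2, 193.3, 238.6]
force: [0.2, 0.9, -0.1]
seam [617.29689045  96.28592534]
0.16 back meas -25.9 model -20.7 front -72.4 -70.1
0.18 back meas -25.8 model -23.3 front -72.2 -72.5
0.2 back meas -25.6 model -25.8 front -72.0 -74.8
0.22 back meas -25.5 model -28.4 front -71.8 -77.2
0.24 back meas -25.3 model -30.9 front -71.6 -79.5
0.26 back meas -25.1 model -33.4 front -71.4 -81.7
0.28 back meas -24.9 model -35.9 front -71.2 -84.0
0.3 back meas -24.7 model -38.4 front -71.0 -86.2
tool in cradle -8.00610509815066 97.44906324758813 238.55121050976135
```

```bash
python3 -m jog '[[0.035,-0.01,0,0,0,0,0],[0.035,-0.02,0,0,0,0,0],[0.03,-0.03,0,0,0,0,0],[0.005,-0.03,0.01,0,0,0,0],[0,-0.007,0.03,0,0,0,0]]' | grep -E "pos|force: \["
python3 -m jog '[[0,0,0.03,0,0,0,0],[-0.005,0,0.002,0,0,0,0],[-0.008,0,0,0,0,0,0],[-0.004,0,0,0,0,0,0],[0,0,0,0,0,0,0]]' | grep -E "pos|force: \["
cat >> h.py <<'E'
def cr():
    X=np.array([np.cos(-.2039),np.sin(-.2039)]);Y=np.array([-X[1],X[0]]);s=sense();d=s['eef_pos'][:2]-np.array([617.3,96.3]);f=s['force']
    print("t",round(s['time_s'],2),"x,y,z",np.round([d@X,d@Y,s['eef_pos'][2]],1),"F",np.round([f[:2]@X,f[:2]@Y,f[2]],1))
E
python3 -c "from h import *;cr()"
```

```text
eef_pos: [507.0, 118.3, 201.2]
force: [0.9, -0.2, 0.9]
eef_pos: [524.8, 116.4, 168.1]
force: [-0.5, 0.1, -0.8]
t 7.25 x,y,z [-94.6   1.  168.1] F [-0.5 -0.  -0.8]
```

```bash
python3 -m jog '[[-0.001,0,0,0,0,0,0],[-0.001,0,0,0,0,0,0],[-0.001,0,0,0,0,0,0],[-0.001,0,0,0,0,0,0]]' >/dev/null; python3 -c "from h import *;cr()"; python3 -m jog '[[-0.001,0,0,0,0,0,0],[-0.001,0,0,0,0,0,0],[-0.001,0,0,0,0,0,0],[-0.001,0,0,0,0,0,0]]' >/dev/null; python3 -c "from h import *;cr()"
```

```text
t 7.65 x,y,z [-91.8   0.8 167. ] F [0.  0.6 0.2]
t 8.05 x,y,z [-87.8   0.7 166.9] F [-0.4  0.1  0.1]
```

```bash
python3 -m jog '[[-0.001,0,0,0,0,0,0],[-0.001,0,0,0,0,0,0],[-0.001,0,0,0,0,0,0]]' >/dev/null; python3 -c "from h import *;cr()"; python3 -m jog '[[-0.001,0,-0.0005,0,0,0,0],[-0.001,0,-0.0005,0,0,0,0],[-0.001,0,-0.0005,0,0,0,0]]' >/dev/null; python3 -c "from h import *;cr()";  python3 -m jog '[[-0.001,0,-0.0005,0,0,0,0],[-0.001,0,-0.0005,0,0,0,0],[-0.001,0,-0.0005,0,0,0,0]]' >/dev/null; python3 -c "from h import *;cr()"
```

```text
t 8.35 x,y,z [-84.7   0.7 166.9] F [-1.   0.5  0.2]
t 8.65 x,y,z [-82.1   0.8 168.3] F [-3.6 -0.3  0.7]
t 8.95 x,y,z [-78.8   0.8 170.1] F [-4.9 -1.   2.8]
```

```bash
for k in 1; do python3 -m jog '[[-0.001,0,-0.0006,0,0,0,0],[-0.001,0,-0.0006,0,0,0,0],[-0.001,0,-0.0006,0,0,0,0],[-0.001,0,-0.0006,0,0,0,0]]' >/dev/null; python3 -c "from h import *;cr()";  python3 -m jog '[[-0.001,0,-0.0006,0,0,0,0],[-0.001,0,-0.0005,0,0,0,0],[-0.001,0,-0.0005,0,0,0,0]]' >/dev/null; python3 -c "from h import *;cr()"; done
```

```text
t 9.35 x,y,z [-74.7   0.8 172.4] F [-4.5 -1.1  2.5]
t 9.65 x,y,z [-71.7   0.8 173.9] F [-4.2 -0.3  2.6]
```

```bash
python3 -m jog '[[-0.001,0,-0.0004,0,0,0,0],[-0.001,0,-0.0004,0,0,0,0]]' >/dev/null; python3 -c "from h import *;cr()";  python3 -m jog '[[-0.0005,0,-0.0002,0,0,0,0],[-0.0005,0,-0.0002,0,0,0,0]]' >/dev/null; python3 -c "from h import *;cr()"
```

```text
t 9.85 x,y,z [-69.7   0.8 174.8] F [-5.1 -0.5  3.4]
t 10.05 x,y,z [-68.8   0.8 175.1] F [-3.8  0.2  4.7]
```

```bash
python3 -m jog '[[-0.0005,0,-0.0002,0,0,0,0],[-0.0005,0,-0.0002,0,0,0,0]]' >/dev/null; python3 -c "from h import *;cr()"
```

```text
t 10.25 x,y,z [-67.8   0.8 175.5] F [-3.7  0.7  3.5]
```

```bash
python3 -m jog '[[-0.0005,0,-0.0002,0,0,0,0],[-0.0005,0,-0.0002,0,0,0,0]]' >/dev/null; python3 -c "from h import *;cr()"
```

```text
t 10.45 x,y,z [-67.2   0.8 175.8] F [-7.5 -1.1  2.9]
```

```bash
python3 -m jog '[[-0.0005,0,-0.0002,0,0,0,0],[-0.0005,0,-0.0002,0,0,0,0]]' >/dev/null; python3 -c "from h import *;cr()"; python3 -m jog '[[0,0,0,0,0,0,0],[0,0,0,0,0,0,0],[0,0,0,0,0,0,0]]' >/dev/null; python3 -c "from h import *;cr()"
```

```text
t 10.65 x,y,z [-66.9   0.8 175.9] F [-10.6  -0.6   3.4]
t 10.95 x,y,z [-66.9   0.8 175.9] F [-8.8 -0.8  3.1]
```

```bash
python3 -m jog '[[0.001,0,0,0,0,0,0],[0.002,0,0,0,0,0,0],[0.01,0,0,0,0,0,0],[0.02,0.01,-0.02,0,0,0,0],[0,0.03,-0.035,0,0,0,0]]' >/dev/null
python3 -m jog '[[0,0.03,-0.035,0,0,0,0],[-0.025,0.02,-0.035,0,0,0,0],[-0.035,0.01,-0.025,0,0,0,0],[-0.04,0,0,0,0,0,0],[0,0,0,0,0,0,0]]' >/dev/null
python3 - <<'E'
from h import *
import pickle
cr();s=sense();im=eyes.capture("wrist");pickle.dump(s,open("w2.pkl","wb"));cv2.imwrite("pics/w2.png",cv2.resize(im[100:340,60:380,::-1],None,fx=2.4,fy=2.4,interpolation=cv2.INTER_CUBIC))
cv2.imwrite("pics/w2full.png",im[:,:,::-1])
E
```

```text
t 11.95 x,y,z [  4.4 100.2 323.4] F [-0.1  1.6 -0.8]
```

View pics/w2.png

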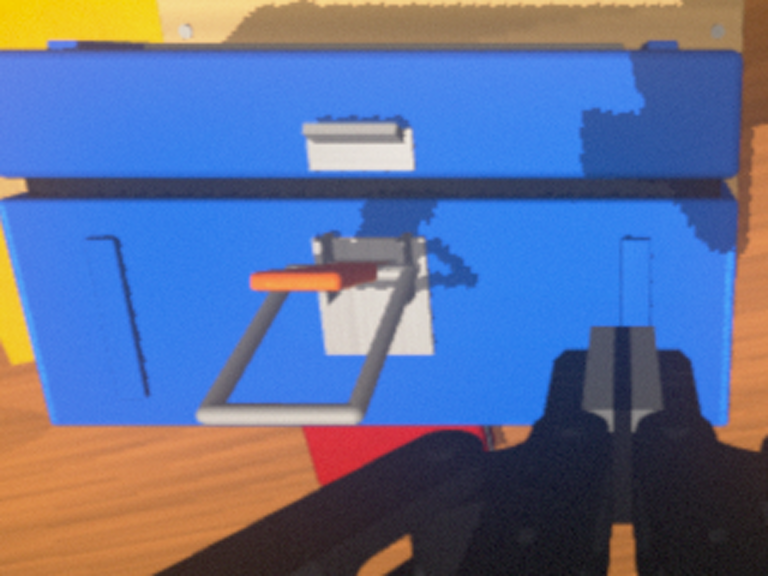

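The crop shows the lid nearly shut, the keeper at crop (357,130), the lever tip edge at (295,281) and the loop's bar at (280,414). I'll intersect those rays with the latch's mid plane.

Run:
```python
from h import *
import pickle
s=pickle.load(open("w2.pkl","rb"))
X=np.array([np.cos(-.2039),np.sin(-.2039),0]);Y=np.array([-X[1],X[0],0]);o=np.array([617.3,96.3,0])
for n,u,v in [("bar",280,414),("levtip",295,279),("keepertip",352,130),("seamback",367,198),("lidback",365,178)]:
    p,d=ray("wrist",(60+u/2.4,100+v/2.4),s)
    for yy in (0,-3):
        t=(yy-(p-o)@Y)/(d@Y);q=p+t*d;print(n,yy,((q-o)@X).round(1),q[2].round(1))
```

```text
bar 0 44.6 266.3
bar -3 47.9 260.7
levtip 0 10.1 245.8
levtip -3 12.4 239.5
keepertip 0 -26.7 185.5
keepertip -3 -25.5 177.4
seamback 0 1.4 177.3
seamback -3 3.4 169.0
lidback 0 -6.7 177.2
lidback -3 -4.9 168.9
```

```bash
python3 -m jog '[[-0.035,0,0,0,0,0,0],[-0.035,-0.01,0,0,0,0,0],[-0.016,-0.035,0,0,0,0,0],[0,-0.035,0,0,0,0,0],[0,-0.02,0.02,0,0,0,0]]' >/dev/null; python3 -m jog '[[0,0,0.02,0,0,0,0],[0,0,0.016,0,0,0,0],[-0.00,0,0,0,0,0,0]]' >/dev/null; python3 -c "from h import *;cr()"
```

```text
t 12.8 x,y,z [ 85.8   0.8 268.6] F [-0.1  0.   0.2]
```

Tip at ~257. Push the loop toward -x.

```bash
python3 -m jog '[[0.005,0,0,0,0,0,0],[0.005,0,0.001,0,0,0,0],[0.005,0,0,0,0,0,0],[0.004,0,0,0,0,0,0],[0.002,0,0,0,0,0,0]]' >/dev/null; python3 -c "from h import *;cr()"; python3 -m jog '[[0.001,0,0,0,0,0,0],[0.001,0,0,0,0,0,0],[0.001,0,0,0,0,0,0],[0.001,0,0,0,0,0,0],[0.001,0,0,0,0,0,0]]' >/dev/null; python3 -c "from h import *;cr()";python3 -m jog '[[0.001,0,0,0,0,0,0],[0.001,0,0,0,0,0,0],[0.001,0,0,0,0,0,0],[0.001,0,0,0,0,0,0],[0.001,0,0,0,0,0,0]]' >/dev/null; python3 -c "from h import *;cr()"
```

```text
t 13.3 x,y,z [ 65.7   0.9 269.9] F [-0.4 -0.6  0. ]
t 13.8 x,y,z [ 61.1   0.8 269.2] F [-0.2 -0.4  0.7]
t 14.3 x,y,z [ 56.1   0.8 269.3] F [-0.1 -0.3 -1.6]
```

```bash
for k in 1; do python3 -m jog '[[0.001,0,0,0,0,0,0],[0.001,0,0,0,0,0,0],[0.001,0,0,0,0,0,0],[0.001,0,0,0,0,0,0],[0.001,0,0,0,0,0,0]]' >/dev/null; python3 -c "from h import *;cr()";python3 -m jog '[[0.001,0,0,0,0,0,0],[0.001,0,0,0,0,0,0],[0.001,0,0,0,0,0,0],[0.001,0,0,0,0,0,0],[0.001,0,0,0,0,0,0]]' >/dev/null; python3 -c "from h import *;cr()"; python3 -m jog '[[0.001,0,0,0,0,0,0],[0.001,0,0,0,0,0,0],[0.001,0,0,0,0,0,0],[0.001,0,0,0,0,0,0],[0.001,0,0,0,0,0,0]]' >/dev/null; python3 -c "from h import *;cr()"; done
```

```text
t 14.8 x,y,z [ 51.1   0.8 269.3] F [0.3 0.2 0.6]
t 15.3 x,y,z [ 46.1   0.8 269.3] F [-0.3 -0.9 -0.3]
t 15.8 x,y,z [ 41.1   0.8 269.3] F [ 0.8  0.2 -0.6]
```

```bash
python3 -m jog '[[0.001,0,0,0,0,0,0],[0.001,0,0,0,0,0,0],[0.001,0,0,0,0,0,0],[0.001,0,0,0,0,0,0],[0.001,0,0,0,0,0,0]]' >/dev/null; python3 -c "from h import *;cr()";python3 -m jog '[[0.001,0,0,0,0,0,0],[0.001,0,0,0,0,0,0],[0.001,0,0,0,0,0,0],[0.001,0,0,0,0,0,0],[0.001,0,0,0,0,0,0]]' >/dev/null; python3 -c "from h import *;cr()"
python3 - <<'E'
from h import *
im=eyes.capture("wrist");im2=eyes.capture("scene")
a=im[:,:,::-1];b=cv2.resize(im2[170:300,270:400,::-1],None,fx=3.077,fy=3.077,interpolation=cv2.INTER_CUBIC)[:400,:400]
cv2.imwrite("pics/w3.png",np.hstack([a[:,120:520],b]))
E
```

```text
t 16.3 x,y,z [ 36.1   0.7 269.3] F [1.  0.2 1.2]
t 16.8 x,y,z [ 31.1   0.8 269.3] F [0.  0.3 0.1]
```

View pics/w3.png

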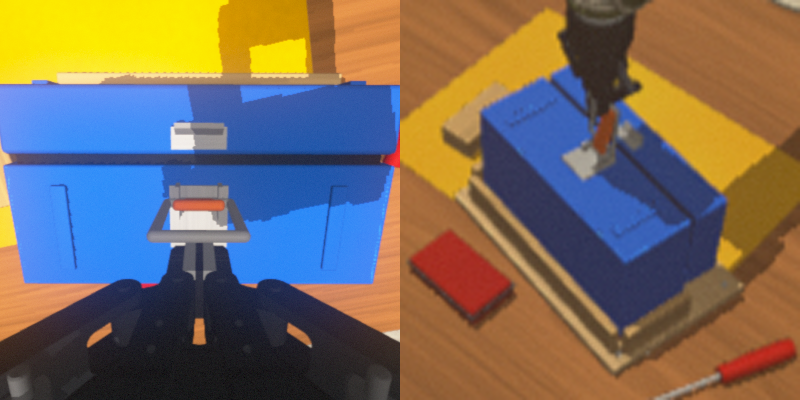

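The wrist view shows the loop nearly upright, its bar at (200,236) against the fingertips and the lever tip at (200,205). It needs a little more push.

```bash
python3 -m jog '[[0.001,0,0,0,0,0,0],[0.001,0,0,0,0,0,0],[0.001,0,0,0,0,0,0],[0.001,0,0,0,0,0,0],[0.001,0,0,0,0,0,0]]' >/dev/null; python3 -c "from h import *;cr()";python3 -m jog '[[0.001,0,0,0,0,0,0],[0.001,0,0,0,0,0,0],[0.001,0,0,0,0,0,0],[0.001,0,0,0,0,0,0],[0.001,0,0,0,0,0,0]]' >/dev/null; python3 -c "from h import *;cr()"
python3 - <<'E'
from h import *
im=eyes.capture("wrist")
cv2.imwrite("pics/w4.png",im[60:330,120:520,::-1])
E
```

```text
t 17.4 x,y,z [ 26.1   0.8 269.3] F [0.3 0.2 0. ]
t 17.9 x,y,z [ 21.1   0.8 269.3] F [ 0.5 -0.5  0.1]
```

View pics/w4.png

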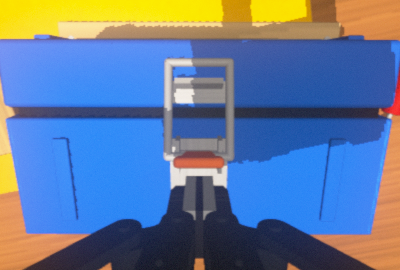

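The loop has dropped over the keeper: the bar is at row 62 and the keeper at rows 80–100, inside the loop. Next I'll go to the -x side of the lever.

```bash
python3 -m jog '[[0,0,-0.016,0,0,0,0],[0.02,0,0,0,0,0,0],[0.026,0,0,0,0,0,0],[0,0,0.02,0,0,0,0],[0,0,0.018,0,0,0,0]]' >/dev/null; python3 -m jog '[[-0.005,0,0,0,0,0,0],[-0.005,0,0,0,0,0,0],[-0.003,0,0,0,0,0,0]]' >/dev/null; python3 -c "from h import *;cr()"; python3 -m jog '[[-0.001,0,0,0,0,0,0],[-0.001,0,0,0,0,0,0],[-0.001,0,0,0,0,0,0],[-0.001,0,0,0,0,0,0],[-0.001,0,0,0,0,0,0]]' >/dev/null; python3 -c "from h import *;cr()"
```

```text
t 18.75 x,y,z [-10.8   0.7 248.3] F [-0.3  0.5  0.2]
t 19.25 x,y,z [ -6.8   0.8 247.4] F [0.2 0.4 0.6]
```

```bash
python3 -m jog '[[-0.001,0,0,0,0,0,0],[-0.001,0,0,0,0,0,0],[-0.001,0,0,0,0,0,0],[-0.001,0,0,0,0,0,0]]' >/dev/null; python3 -c "from h import *;cr()"; python3 -m jog '[[-0.001,0,-0.0002,0,0,0,0],[-0.001,0,-0.0002,0,0,0,0],[-0.001,0,-0.0002,0,0,0,0],[-0.001,0,-0.0002,0,0,0,0]]' >/dev/null; python3 -c "from h import *;cr()"; python3 -m jog '[[-0.001,0,-0.0002,0,0,0,0],[-0.001,0,-0.0002,0,0,0,0],[-0.001,0,-0.0002,0,0,0,0]]' >/dev/null; python3 -c "from h import *;cr()"
```

```text
t 19.65 x,y,z [ -2.9   0.8 247.4] F [-1.1 -0.1  0.6]
t 20.05 x,y,z [  1.2   0.8 248.1] F [-1.4  1.1  2. ]
t 20.35 x,y,z [  4.3   0.8 248.7] F [-1.   0.6  1.9]
```

```bash
python3 -m jog '[[-0.001,0,-0.0001,0,0,0,0],[-0.001,0,-0.0001,0,0,0,0],[-0.001,0,-0.0001,0,0,0,0],[-0.001,0,-0.0001,0,0,0,0]]' >/dev/null; python3 -c "from h import *;cr()"; python3 -m jog '[[-0.001,0,0,0,0,0,0],[-0.001,0,0,0,0,0,0],[-0.001,0,0,0,0,0,0],[-0.001,0,0,0,0,0,0]]' >/dev/null; python3 -c "from h import *;cr()"; python3 -m jog '[[-0.001,0,0,0,0,0,0],[-0.001,0,0,0,0,0,0],[-0.001,0,0,0,0,0,0],[-0.001,0,0,0,0,0,0]]' >/dev/null; python3 -c "from h import *;cr()"
```

```text
t 20.75 x,y,z [  8.3   0.8 249.1] F [-0.2 -0.3  1.3]
t 21.15 x,y,z [ 12.2   0.8 249.1] F [-1.   0.8  0.8]
t 21.55 x,y,z [ 16.2   0.8 249.1] F [-0.4 -1.   0.7]
```

```bash
python3 -m jog '[[-0.001,0,0,0,0,0,0],[-0.001,0,0,0,0,0,0],[-0.001,0,0,0,0,0,0],[-0.001,0,0.0001,0,0,0,0]]' >/dev/null; python3 -c "from h import *;cr()"; python3 -m jog '[[-0.001,0,0.0001,0,0,0,0],[-0.001,0,0.0001,0,0,0,0],[-0.001,0,0.0001,0,0,0,0],[-0.001,0,0.0001,0,0,0,0],[-0.001,0,0.0002,0,0,0,0]]' >/dev/null; python3 -c "from h import *;cr()"; python3 -m jog '[[-0.001,0,0.0003,0,0,0,0],[-0.001,0,0.0003,0,0,0,0],[-0.001,0,0.0003,0,0,0,0],[-0.001,0,0.0003,0,0,0,0]]' >/dev/null; python3 -c "from h import *;cr()"
```

```text
t 21.95 x,y,z [ 20.2   0.8 248.9] F [-1.9 -0.9  0.5]
t 22.45 x,y,z [ 25.2   0.7 248.3] F [ 0.1 -0.9 -0.7]
t 22.85 x,y,z [ 29.3   0.8 247.3] F [-0.6  0.4  1.2]
```

```bash
python3 -m jog '[[-0.001,0,0.0003,0,0,0,0],[-0.001,0,0.0004,0,0,0,0],[-0.001,0,0.0004,0,0,0,0],[-0.001,0,0.0004,0,0,0,0]]' >/dev/null; python3 -c "from h import *;cr()"; python3 -m jog '[[-0.001,0,0.0005,0,0,0,0],[-0.001,0,0.0005,0,0,0,0],[-0.001,0,0.0005,0,0,0,0]]' >/dev/null; python3 -c "from h import *;cr()"; python3 -m jog '[[-0.001,0,0.0005,0,0,0,0],[-0.001,0,0.0005,0,0,0,0],[-0.001,0,0.0006,0,0,0,0]]' >/dev/null; python3 -c "from h import *;cr()"
```

```text
t 23.25 x,y,z [ 33.3   0.8 245.9] F [-0.7 -0.2  2. ]
t 23.55 x,y,z [ 36.3   0.8 244.5] F [-1.7 -0.8  3.6]
t 23.85 x,y,z [ 39.3   0.8 242.9] F [-2.5 -0.2  6. ]
```

```bash
python3 -m jog '[[-0.0008,0,0.0005,0,0,0,0],[-0.0008,0,0.0005,0,0,0,0],[-0.0008,0,0.0005,0,0,0,0]]' >/dev/null; python3 -c "from h import *;cr()"; python3 -m jog '[[-0.0008,0,0.0006,0,0,0,0],[-0.0008,0,0.0006,0,0,0,0],[-0.0008,0,0.0006,0,0,0,0]]' >/dev/null; python3 -c "from h import *;cr()"
```

```text
t 24.15 x,y,z [ 41.7   0.8 241.6] F [-2.6 -0.   5.9]
t 24.45 x,y,z [ 44.2   0.8 240. ] F [-2.2 -1.   7.7]
```

```bash
python3 -m jog '[[-0.0008,0,0.0006,0,0,0,0],[-0.0008,0,0.0006,0,0,0,0],[-0.0008,0,0.0006,0,0,0,0]]' >/dev/null; python3 -c "from h import *;cr()"
python3 - <<'E'
from h import *
im=eyes.capture("wrist")
cv2.imwrite("pics/w5.png",im[40:330,120:520,::-1])
E
```

```text
t 24.75 x,y,z [ 46.6   0.8 238.3] F [-2.5 -0.9  7.3]
```

View pics/w5.png

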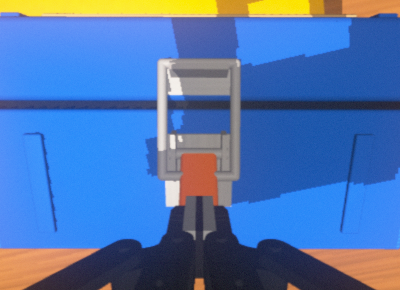

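The loop's bar (row 62) is hooked behind the keeper and the seam is closing up. I'll keep pressing along the arc.

```bash
python3 -m jog '[[-0.0007,0,0.0007,0,0,0,0],[-0.0007,0,0.0007,0,0,0,0],[-0.0007,0,0.0007,0,0,0,0],[-0.0007,0,0.0007,0,0,0,0]]' >/dev/null; python3 -c "from h import *;cr()"; python3 -m jog '[[-0.0007,0,0.0008,0,0,0,0],[-0.0007,0,0.0008,0,0,0,0],[-0.0007,0,0.0008,0,0,0,0],[-0.0007,0,0.0008,0,0,0,0]]' >/dev/null; python3 -c "from h import *;cr()"; python3 -m jog '[[-0.0006,0,0.0008,0,0,0,0],[-0.0006,0,0.0008,0,0,0,0],[-0.0006,0,0.0008,0,0,0,0],[-0.0006,0,0.0008,0,0,0,0]]' >/dev/null; python3 -c "from h import *;cr()"
```

```text
t 25.2 x,y,z [ 49.6   0.8 235.8] F [-1.8 -1.2  6.9]
t 25.6 x,y,z [ 52.6   0.7 232.9] F [-0.7 -0.  10.2]
t 26.0 x,y,z [ 55.2   0.7 229.8] F [ 0.8 -0.4  9.8]
```

```bash
python3 -m jog '[[-0.0005,0,0.0009,0,0,0,0],[-0.0005,0,0.0009,0,0,0,0],[-0.0005,0,0.0009,0,0,0,0],[-0.0005,0,0.0009,0,0,0,0]]' >/dev/null; python3 -c "from h import *;cr()"; python3 -m jog '[[-0.0005,0,0.0009,0,0,0,0],[-0.0005,0,0.0009,0,0,0,0],[-0.0005,0,0.0009,0,0,0,0],[-0.0005,0,0.0009,0,0,0,0]]' >/dev/null; python3 -c "from h import *;cr()"; python3 -m jog '[[-0.0004,0,0.0009,0,0,0,0],[-0.0004,0,0.0009,0,0,0,0],[-0.0004,0,0.0009,0,0,0,0],[-0.0004,0,0.0009,0,0,0,0]]' >/dev/null; python3 -c "from h import *;cr()"
```

```text
t 26.4 x,y,z [ 57.4   0.8 226.2] F [-0.  -0.1  8.6]
t 26.8 x,y,z [ 59.4   0.8 222.5] F [ 1.3 -0.1  8.1]
t 27.2 x,y,z [ 61.    0.8 218.6] F [1.6 0.2 7. ]
```

```bash
python3 -m jog '[[-0.0003,0,0.0009,0,0,0,0],[-0.0003,0,0.0009,0,0,0,0],[-0.0003,0,0.0009,0,0,0,0],[-0.0003,0,0.0009,0,0,0,0]]' >/dev/null; python3 -c "from h import *;cr()"; python3 -m jog '[[-0.0002,0,0.0009,0,0,0,0],[-0.0002,0,0.0009,0,0,0,0],[-0.0002,0,0.0009,0,0,0,0],[-0.0002,0,0.0009,0,0,0,0]]' >/dev/null; python3 -c "from h import *;cr()"
```

```text
t 27.6 x,y,z [ 62.1   0.8 214.6] F [2.5 0.3 5.1]
t 28.0 x,y,z [ 62.    0.8 210.1] F [1.8 0.4 3.7]
```

```bash
python3 -m jog '[[-0.0001,0,0.0009,0,0,0,0],[-0.0001,0,0.0009,0,0,0,0],[-0.0001,0,0.0009,0,0,0,0]]' >/dev/null; python3 -c "from h import *;cr()"; python3 -m jog '[[0,0,0.0009,0,0,0,0],[0,0,0.0009,0,0,0,0]]' >/dev/null; python3 -c "from h import *;cr()"
```

```text
t 28.3 x,y,z [ 62.1   0.8 207.2] F [ 1.3 -0.4  1.1]
t 28.5 x,y,z [ 62.1   0.8 205.4] F [ 0.2 -0.6  1. ]
```

Over centre; now to the stop in fine steps.

```bash
python3 -m jog '[[0,0,0.0009,0,0,0,0],[0,0,0.0009,0,0,0,0]]' >/dev/null; python3 -c "from h import *;cr()"
```

```text
t 28.7 x,y,z [ 62.1   0.8 203.7] F [-0.6 -0.4  0.6]
```

```bash
python3 -m jog '[[0,0,0.001,0,0,0,0]]' >/dev/null; python3 -c "from h import *;cr()"
```

```text
t 28.8 x,y,z [ 62.1   0.8 202.7] F [0.  0.2 0.1]
```

```bash
python3 -m jog '[[0,0,0.001,0,0,0,0]]' >/dev/null; python3 -c "from h import *;cr()"
```

```text
t 28.9 x,y,z [ 62.1   0.8 202.3] F [-3.1  0.1  7.6]
```

```bash
python3 -m jog '[[0,0,0.001,0,0,0,0],[0,0,0,0,0,0,0],[0,0,0,0,0,0,0]]' >/dev/null; python3 -c "from h import *;cr()"
```

```text
t 29.2 x,y,z [ 62.1   0.8 202.3] F [-3.4 -0.8  8.1]
```

```bash
python3 -m jog '[[0,0,-0.002,0,0,0,0],[0,0,-0.005,0,0,0,0],[0,0,-0.02,0,0,0,0],[0,0,-0.04,0,0,0,0],[0,0.03,-0.035,0,0,0,0]]' >/dev/null;python3 -m jog '[[0.02,0.03,-0.02,0,0,0,0],[0.02,0.03,0,0,0,0,0],[0.02,0.01,0,0,0,0,0],[0,0,0,0,0,0,0],[0,0,0,0,0,0,0]]' >/dev/null; python3 -c "from h import *;cr()"
python3 - <<'E'
from h import *
im=eyes.capture("wrist")
cv2.imwrite("pics/w6.png",im[40:340,20:520,::-1])
E
```

```text
t 30.2 x,y,z [  2.4 100.6 323.2] F [ 0.1 -0.6  0.3]
```

View pics/w6.png

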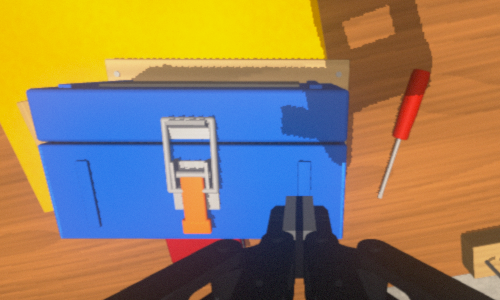

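The lever lies flat (tip at (197,230)), the loop's bar is under the keeper at (190,122), and the seam at row 143 is tight. The robot is clear.

```bash
python3 -c "from rig import finish_job;print(finish_job())"
```

```text
the job is handed in; nothing more can be done
None
```

The case is latched: lid tight against its seal, loop hooked behind the keeper, lever flat on its stop, robot clear, and job handed in after about 30 s (force readings stayed under 20 N; no verdict was returned).

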